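# Turn the condiment carousel to the red pot

### The arm

A 6-joint arm with a two-finger parallel gripper is mounted at the origin on the work surface. World frame = base frame: x ahead of the robot, y to its left, z up, the work surface at z = 0. Lengths are in mm, angles in rad, forces in N, time in s.
With the tool pointing down it reaches from about 400 to 925 mm from the base axis. Payload 12.5 kg.
Tool frame: the origin (TCP) lies at the centre of the arm's flange, where the gripper is bolted on; the fingertips stand 190 mm ahead of it and the grasp point (between the pads) lies 171 mm ahead of it; z points along the fingers, y is the direction in which the jaws open and shut (so a half turn about z gives the same grasp; the last joint's range is limited). The gripper opens to 95 mm and grips with 3 to 60 N. Pads are 20 mm wide; open, the fingers measure 119 mm over their backs; the gripper's body (75 mm by 180 mm) begins 59 mm behind the grasp point.
Start: joints at [1.177, 0.491, 1.559, -0, 1.092, -0.106], TCP at [177.378, 599.301, 404.761] pointing down, gripper open.
Joint ranges: [-3.1, 3.1], [-0.84, 2.19], [0.05, 2.79], [-1.13, 4.28], [0.06, 2.93], [-2.69, 2.69]. Speed limits (rad/s): [2.22, 2.22, 2.79, 3.14, 3.14, 3.14].

### API

Orientations are given as [roll, pitch, yaw] about the fixed x, y, z axes, in that order (R = Rz(yaw) Ry(pitch) Rx(roll)).
In Python, from cell import env gives the robot as it stands.
- The arm moves only by the shell command python3 -m pendant 'ROWS'. ROWS is JSON, a list of rows, each an object of numbers: "x", "y", "z": the shift along the tool's x, y, z in units of 150 mm (1.0 is 150 mm); "rx", "ry", "rz": the turn, a rotation vector about the tool's x, y, z in units of 45 degrees (1.0 is 45 degrees); "jaw": the opening, from 0 (shut) to 1 (fully open). In form: [{"x": .., "y": .., "z": .., "rx": .., "ry": .., "rz": .., "jaw": ..}, ...]. A call has 1 to 10 rows; each row is the pose to reach, as a shift and turn from the pose commanded when the call began, along the tool's axes at that moment; what a row does not reach only later rows make up. A row lasts 1/8 s, in which the tool goes at most 62.5 mm and 10.7 degrees, less where a joint would pass 70% of its speed; a pose out of reach is approached as far as the arm can. A call with a number of a shift or a turn outside -1 to 1 is refused whole. A call with a gripper value outside its range is refused whole. The fingers move at their own pace and stop on an object; the grip force is fixed at half the most. Time passes only in rows, so rows that repeat a pose let the fingers close. It gives the time, the measured TCP pose, the force and the opening at its end, in the units of the state.
- env.state(): the state, without advancing time (a new reading comes with each control period).
- env.read_camera(name): name is "scene" or "top" or "wrist"; returns a dict with "img" (420x560x3 uint8, red, green, blue), "fx", "fy", "cx", "cy" (pixels), "rvec" (rotation vector, rad) and "tvec" (3), from world to camera coordinates, as OpenCV has them. Camera axes: x right, y down, z forward; pixel columns grow to the right and rows downward; lengths in mm; the calibration is good to about 2 mm. A picture is of the moment at which its call begins. There is no depth.
- env.job_done(): hands the job in, once; it reports no verdict.
The state is a dict: "t": time; "joints": joint angles; "qvel": joint speeds; "tau": joint torques, N m; "eef_pos": TCP position; "tcp_rot": TCP orientation; "ft_force": force on the tool from outside, world axes, zero at the start; "moment": the same for the moment, N m; "opening": opening from 0.0 (shut) to 1.0 (fully open).
Only numpy, scipy, OpenCV 4.12 (cv2) and the standard library are available. Lean on these libraries where they do the work, as an engineer would, in place of code of your own. Each camera call takes 0.05 s, during which the arm holds its last target.

### The job

Push the sandwich bench's condiment carousel round by the blue pegs on its rim, with the fingertips, until the pot with the red lid stands at the front, lined up with the yellow pointer on the carousel's foot, and leave it at rest there with the hand clear. Do not touch the pots: all four stay standing in their rings, and nothing else on the bench is disturbed.

Things in the scene. Friction and masses are not known exactly. Their poses are not given: they have to be found in the camera images.
- foot: The carousel's fixed grey foot. Origin on the turntable's axis, at table height. Its -x axis is the carousel's FRONT (roughly towards the robot, turned up to 0.35 rad either way): there a tongue 56 mm wide, 12 mm high sticks out under the disc, seen from 150 to 205 mm from the axis, with a yellow triangle pointer on its centre line.
- turntable: Light-wood turntable, 300 mm across, 12 mm thick, spins without stops, both ways, about its upright centre axis (0.22 N m friction plus 0.06 N m s/rad drag: about 2 N at the rim; stops almost at once when not pushed). Origin on the axis at its underside, 30 mm above the table; z up. Its four steel pot rings (8 mm high) lie at radius 68 mm, at 0, 90, 180, 270 deg from its own x axis.
- peg0_mid (a point): Mid-height point of one of eight equal blue upright finger pegs on the turntable's rim: 14 mm in diameter, 40 mm tall, standing from 42 to 82 mm above the table. This one is 22.5 deg counter-clockwise (from above) from the turntable's own x axis; the others follow every 45 deg, all on a circle of 135 mm radius about the turntable's axis.
- pot_red_center (a point): Centre of a loose lidded condiment pot, 55 mm in diameter and 66 mm tall, about 220 g, bright red lid, white sides - THE POT TO BRING TO THE FRONT. The point is on its axis, 32 mm above its underside. It stands loosely (about 4 mm of play) in one of the turntable's four rings and rides round with it; which ring varies. The lid's top is 108 mm above the table.
- pot_green_center (a point): Centre of a loose lidded condiment pot, 55 mm in diameter and 66 mm tall, about 220 g, green lid, white body. The point is on its axis, 32 mm above its underside. It stands loosely (about 4 mm of play) in one of the turntable's four rings and rides round with it; which ring varies. The lid's top is 108 mm above the table.
- pot_yellow_center (a point): Centre of a loose lidded condiment pot, 55 mm in diameter and 66 mm tall, about 220 g, yellow lid, white body. The point is on its axis, 32 mm above its underside. It stands loosely (about 4 mm of play) in one of the turntable's four rings and rides round with it; which ring varies. The lid's top is 108 mm above the table.
- pot_white_center (a point): Centre of a loose lidded condiment pot, 55 mm in diameter and 66 mm tall, about 220 g, white lid, blue body. The point is on its axis, 32 mm above its underside. It stands loosely (about 4 mm of play) in one of the turntable's four rings and rides round with it; which ring varies. The lid's top is 108 mm above the table.
- bowl: Bystander: steel bowl, 100 mm across, 45 mm high, beyond the carousel. Origin under its centre.
- shaker: Bystander: small glass shaker with steel cap, 40 mm in diameter, 75 mm tall, near the carousel's front right. Origin under its centre.
- carton: Bystander: closed white carton, 180 x 130 x 70 mm high. Origin under its centre.
- flask: Bystander: blue drinking flask with a black loop on top, 76 mm in diameter, 219 mm tall. Origin under its centre.
- mug: Bystander: blue mug, 80 mm across, 90 mm tall. Origin under its centre.
Things that resemble listed ones, but are neither listed nor needed, are in the scene too. What is shaped like the part that bears pot_white_center but turquoise is not meant. Leave any pink look-alike of the part that bears pot_red_center alone.

How it is judged (in metres and radians):
On the way:
1. the fingers push the turntable (contact force between the fingers and turntable above 0.4 N), for 0.04 s.
At the end, for the whole second after the job is handed in: The red-lidded pot stands on the pointer side of the carousel with its centre within 12 mm sideways of the pointer's centre line (about 10 degrees of turn), the turntable is at rest, all four pots stand upright in their rings (heights within 6 mm, tilt under 0.12 rad) (y of pot_red_center in the frame of foot between -0.012 and 0.012 m and x of pot_red_center in the frame of foot below -0.05 m and angular speed of turntable below 0.05 rad/s and z of pot_red_center in the frame of turntable between 0.038 and 0.05 m and angle between each of pot_red_center, pot_green_center, pot_yellow_center, pot_white_center's own z axis and vertical below 0.12 rad and z of pot_green_center in the frame of turntable between 0.038 and 0.05 m and z of pot_yellow_center in the frame of turntable between 0.038 and 0.05 m and z of pot_white_center in the frame of turntable between 0.038 and 0.05 m); the robot touches nothing.
It fails at once if a pot is touched by the fingers or the arm (contact force between any of the fingers, the arm and pot_red above 1 N or contact force between any of the fingers, the arm and pot_green above 1 N or contact force between any of the fingers, the arm and pot_yellow above 1 N or contact force between any of the fingers, the arm and pot_white above 1 N).
It fails at once if a pot is lifted out of its ring or tipped (z of any of pot_red_center, pot_green_center, pot_yellow_center, pot_white_center in the frame of turntable above 0.056 m or angle between any of pot_red_center, pot_green_center, pot_yellow_center, pot_white_center's own z axis and vertical above 0.35 rad).
It fails at once if one of the other things on the table is moved by more than 20 mm or tipped (distance of any of bowl, shaker, carton, flask, mug from where it was at the start of the episode above 0.02 m or angle between any of bowl, shaker, carton, flask, mug's own z axis and vertical above 0.3 rad).
It also fails if it takes over 64 s, if anything falls off the work surface, if the arm or the gripper's body presses on something with over 40 N, if the wrist force passes 120 N, or if a joint passes its speed limit or range.

## Working session

There is one attempt and no reset: what is moved stays moved. The work goes in short steps, Python scripts to look and compute and a shell command to move; the robot and the scene stay as the last step left them, time stands still between calls to the robot, and variables do not carry over. Pictures are saved under pics/ and viewed, and the job is handed in when it is done.

```bash
mkdir -p pics; ls
cat > h.py <<'E'
import numpy as np, cv2
from cell import env
def cam(n,save=None):
    c=env.read_camera(n)
    if save: cv2.imwrite('pics/'+save,cv2.cvtColor(c['img'],cv2.COLOR_RGB2BGR))
    return c
def ray(c,u,v,z):
    R=cv2.Rodrigues(np.array(c['rvec'],float))[0];t=np.array(c['tvec'],float).reshape(3)
    o=-R.T@t; d=R.T@np.array([(u-c['cx'])/c['fx'],(v-c['cy'])/c['fy'],1])
    return o+d*(z-o[2])/d[2]
def proj(c,p):
    R=cv2.Rodrigues(np.array(c['rvec'],float))[0];t=np.array(c['tvec'],float).reshape(3)
    q=R@np.array(p,float)+t; return c['fx']*q[0]/q[2]+c['cx'],c['fy']*q[1]/q[2]+c['cy']
E
python3 - <<'E'
from h import *
cam('scene','s0.png');c=cam('top','t0.png')
print(c['rvec'],c['tvec'],c['fx'],env.state())
E
```

```text
pics
[ 2.13604472 -2.15338602  0.14667395] [  -3.89090708  581.43175746 1221.25265147] 443.01100378885604 {'t': 0.1, 'joints': array([ 1.17741660e+00,  4.91464434e-01,  1.55937572e+00, -3.56473769e-05,
        1.09170172e+00, -1.05624602e-01]), 'qvel': array([-0.00283638, -0.00199268, -0.00256255,  0.00032067, -0.00232873,
       -0.00016272]), 'tau': array([ 2.86068920e-03, -6.13622260e+01, -2.58601785e+01,  6.94129919e-02,
        4.70552640e-02, -5.37985682e-05]), 'eef_pos': array([177.35899009, 599.27529134, 404.24615419]), 'tcp_rot': array([-3.14064539e+00, -6.86320572e-05,  2.85385394e+00]), 'ft_force': array([-0.24231071, -0.10907775, -0.30700635]), 'moment': array([-0.01177457,  0.01480838,  0.05060504]), 'opening': 0.9987254073292162}
```

View pics/t0.png

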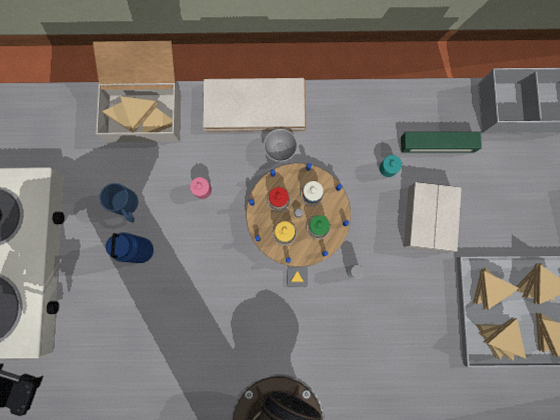

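View pics/s0.png

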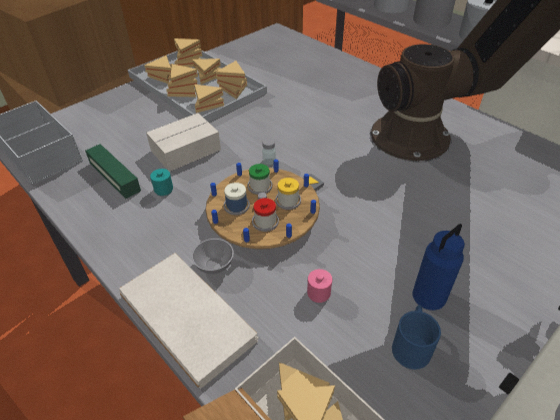

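The top view shows the carousel at about (298,213). The red-lidded pot is at (279,197), with white at (313,190), green (319,226), yellow (285,231) and the pointer at (297,277). The possible mix-ups are the pink pot at (200,187), which is off the carousel and gets left alone, and the turquoise one at (391,165), also left alone. I choose the red lid on the carousel.

```bash
cat >> h.py <<'E'
def blobs(c,lo,hi,box,amin=6):
    hsv=cv2.cvtColor(c['img'],cv2.COLOR_RGB2HSV)
    m=cv2.inRange(hsv,np.array(lo),np.array(hi)); x0,y0,x1,y1=box
    k=np.zeros_like(m);k[y0:y1,x0:x1]=m[y0:y1,x0:x1]
    n,l,s,ce=cv2.connectedComponentsWithStats(k)
    return [(ce[i],s[i,4]) for i in range(1,n) if s[i,4]>=amin]
def measure(c):
    box=(235,145,365,292)
    pegs=[]
    for ce,a in blobs(c,(105,150,60),(130,255,255),box,5):
        pegs.append((ce,a))
    P=np.array([ray(c,*ce,72)[:2] for ce,a in pegs])
    return pegs,P
E
python3 - <<'E'
from h import *
c=cam('top')
pegs,P=measure(c)
for (ce,a),p in zip(pegs,P): print(ce.round(1),a,p.round(1))
A=np.c_[2*P,np.ones(len(P))];s=np.linalg.lstsq(A,(P**2).sum(1),rcond=None)[0]
C=s[:2];print('C',C,'r',np.sqrt(s[2]+C@C))
print('ang',np.degrees(np.arctan2(*(P-C).T[::-1])).round(1),np.linalg.norm(P-C,axis=1).round(1))
box=(235,145,365,292)
for nm,lo,hi in [('red',(0,170,80),(6,255,255)),('red2',(174,170,80),(180,255,255)),('yel',(20,150,120),(32,255,255)),('grn',(45,120,50),(80,255,255))]:
    for ce,a in blobs(c,lo,hi,box,15):
        for z in (108,12): 
            p=ray(c,*ce,z)[:2];d=p-C;print(nm,ce.round(1),a,z,p.round(1),np.linalg.norm(d).round(1),np.degrees(np.arctan2(d[1],d[0])).round(1))
im=cv2.cvtColor(c['img'],cv2.COLOR_RGB2BGR)[145:295,230:370]
cv2.imwrite('pics/t1.png',cv2.resize(im,None,fx=4,fy=4,interpolation=cv2.INTER_CUBIC))
E
```

```text
[308.3 166.3] 21 [706.  -94.7]
[272.4 172.4] 21 [689.3   6.6]
[338.5 187. ] 22 [ 645.7 -178.1]
[251.4 201.8] 20 [605.8  65.9]
[345.4 223. ] 21 [ 544.1 -194.6]
[257.3 237.9] 16 [504.6  49.3]
[324.4 253.2] 16 [ 461.1 -134.7]
[287.7 259.5] 14 [444.8 -33.9]
C [575.33342972 -64.37442219] r 133.98091997413664
ang [ -13.1   31.9  -58.3   76.8 -103.5  121.9 -148.4  166.9] [134.1 134.2 133.8 133.8 133.9 133.9 134.2 134. ]
red [278.2 196.4] 294 108 [613.9  -9.4] 67.2 54.9
red [278.2 196.4] 294 12 [631.1  -8.9] 78.6 44.8
yel [284.3 231. ] 303 108 [519.6 -25. ] 68.2 144.7
yel [284.3 231. ] 303 12 [529.2 -25.8] 60.2 140.1
yel [296.8 277.5] 51 108 [396.2 -56.8] 179.3 177.6
yel [296.8 277.5] 51 12 [395.7 -60.2] 179.7 178.7
grn [319.1 225. ] 291 108 [ 535.  -118.5] 67.5 -126.7
grn [319.1 225. ] 291 12 [ 545.8 -126.9] 69.1 -115.3
```

View pics/t1.png

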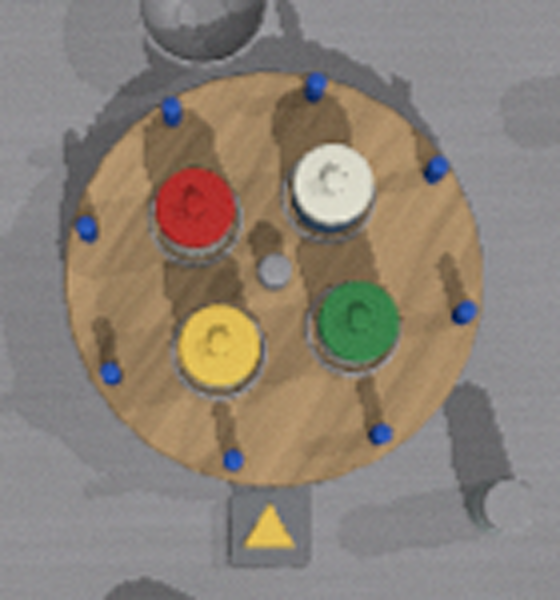

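```bash
python3 - <<'E'
from h import *
c=cam('top')
for n,u,v,z in [('flasktop',118,248,219),('flaskbase',140,248,0),('mug',120,198,90),('bowl',280,145,45),('pink',200,187,66),('shaker',354,270,75)]: print(n,ray(c,u,v,z).round())
E
python3 -m pendant '[{"z":-0.3,"rz":-0.2,"jaw":0},{"z":-0.6,"rz":-0.367,"jaw":0},{"z":-0.667,"rz":-0.367,"jaw":0},{"z":-0.667,"rz":-0.367,"jaw":0},{"z":-0.667,"rz":-0.367,"jaw":0}]'
```

```text
flasktop [471. 379. 219.]
flaskbase [484. 395.   0.]
mug [617. 427.  90.]
bowl [777. -15.  45.]
pink [650. 211.  66.]
shaker [ 415. -214.   75.]invalid input
```

```bash
python3 -m pendant '[{"x":0,"y":0,"z":-0.3,"rx":0,"ry":0,"rz":-0.2,"jaw":0},{"x":0,"y":0,"z":-0.6,"rx":0,"ry":0,"rz":-0.367,"jaw":0},{"x":0,"y":0,"z":-0.667,"rx":0,"ry":0,"rz":-0.367,"jaw":0},{"x":0,"y":0,"z":-0.667,"rx":0,"ry":0,"rz":-0.367,"jaw":0}]'
```

```text
t: 0.7
eef_pos: [177.3, 599.2, 504.7]
tcp_rot: [3.141, 0.0, 3.141]
ft_force: [0.1, -0.3, -0.5]
opening: 0.636
```

```bash
for i in 1; do python3 -m pendant '[{"x":-0.25,"y":-0.3,"z":0,"rx":0,"ry":0,"rz":0,"jaw":0},{"x":-0.5,"y":-0.6,"z":0,"rx":0,"ry":0,"rz":0,"jaw":0},{"x":-0.712,"y":-0.855,"z":0,"rx":0,"ry":0,"rz":0,"jaw":0},{"x":-0.712,"y":-0.855,"z":0,"rx":0,"ry":0,"rz":0,"jaw":0}]'; done
python3 -m pendant '[{"x":-0.25,"y":-0.3,"z":0,"rx":0,"ry":0,"rz":0,"jaw":0},{"x":-0.5,"y":-0.6,"z":0,"rx":0,"ry":0,"rz":0,"jaw":0},{"x":-0.712,"y":-0.855,"z":0,"rx":0,"ry":0,"rz":0,"jaw":0},{"x":-0.712,"y":-0.855,"z":0,"rx":0,"ry":0,"rz":0,"jaw":0}]'
python3 -m pendant '[{"x":-0.25,"y":-0.3,"z":0,"rx":0,"ry":0,"rz":0,"jaw":0},{"x":-0.5,"y":-0.6,"z":0,"rx":0,"ry":0,"rz":0,"jaw":0},{"x":-0.712,"y":-0.855,"z":0,"rx":0,"ry":0,"rz":0,"jaw":0},{"x":-0.712,"y":-0.855,"z":0,"rx":0,"ry":0,"rz":0,"jaw":0}]'
python3 -m pendant '[{"x":-0.25,"y":-0.3,"z":0,"rx":0,"ry":0,"rz":0,"jaw":0},{"x":-0.5,"y":-0.6,"z":0,"rx":0,"ry":0,"rz":0,"jaw":0},{"x":-0.712,"y":-0.855,"z":0,"rx":0,"ry":0,"rz":0,"jaw":0},{"x":-0.712,"y":-0.855,"z":0,"rx":0,"ry":0,"rz":0,"jaw":0}]'
```

```text
t: 1.2
eef_pos: [285.9, 469.2, 503.4]
tcp_rot: [-3.14, -0.001, 3.137]
ft_force: [-0.1, 1.2, 0.2]
opening: 0.209
t: 1.7
eef_pos: [392.5, 341.7, 503.5]
tcp_rot: [-3.14, -0.002, 3.138]
ft_force: [-0.7, 0.3, -0.1]
opening: 0.004
t: 2.2
eef_pos: [499.3, 214.0, 503.4]
tcp_rot: [-3.141, -0.002, 3.139]
ft_force: [-1.1, 0.9, -0.7]
opening: 0.005
t: 2.7
eef_pos: [606.1, 86.3, 503.1]
tcp_rot: [3.141, -0.002, 3.14]
ft_force: [0.2, 0.7, -0.3]
opening: 0.002
```

```bash
python3 -m pendant '[{"x":-0.25,"y":-0.3,"z":0,"rx":0,"ry":0,"rz":0,"jaw":0},{"x":-0.5,"y":-0.6,"z":0,"rx":0,"ry":0,"rz":0,"jaw":0},{"x":-0.707,"y":-0.855,"z":0,"rx":0,"ry":0,"rz":0,"jaw":0},{"x":-0.707,"y":-0.855,"z":0,"rx":0,"ry":0,"rz":0,"jaw":0},{"x":-0.707,"y":-0.855,"z":0,"rx":0,"ry":0,"rz":0,"jaw":0}]'
python3 -m pendant '[{"x":0,"y":0,"z":0.35,"rx":0,"ry":0,"rz":0,"jaw":0},{"x":0,"y":0,"z":0.7,"rx":0,"ry":0,"rz":0,"jaw":0},{"x":0,"y":0,"z":1,"rx":0,"ry":0,"rz":0,"jaw":0},{"x":0,"y":0,"z":1,"rx":0,"ry":0,"rz":0,"jaw":0},{"x":0,"y":0,"z":1,"rx":0,"ry":0,"rz":0,"jaw":0}]'
python3 - <<'E'
from h import *
cam('scene','s1.png');cam('wrist','w1.png');print(env.state()['eef_pos'])
E
```

```text
t: 3.32
eef_pos: [710.7, -39.4, 504.2]
tcp_rot: [3.141, -0.001, -3.14]
ft_force: [-0.0, -0.5, 0.2]
opening: 0.004
t: 3.95
eef_pos: [711.1, -40.5, 357.2]
tcp_rot: [-3.141, 0.003, -3.14]
ft_force: [-0.8, -0.8, 0.2]
opening: 0.004
[711.01328545 -41.08066731 357.53237408]
```

View pics/s1.png

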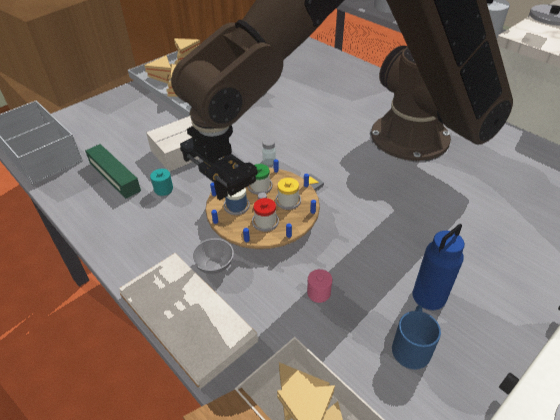

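View pics/w1.png

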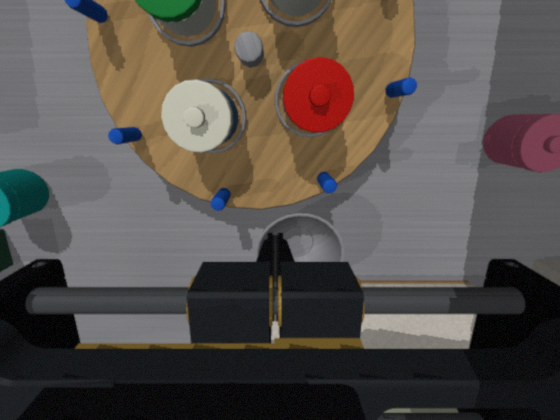

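The wrist view shows the closed fingertips at about (277,240), between the two rear pegs at (220,200) and (327,183). The red pot is at (318,95).

Run:
```python
from h import *
c=cam('wrist')
print('pegtops',ray(c,215,206,82).round(1),ray(c,331,190,82).round(1),'red knob',ray(c,319,93,108).round(1))
print('tip now',proj(c,[711,-41,167]),'target',proj(c,[711.6,-41.9,60]))
C=np.array([575.4,-64.4])
for th in (-13.1,31.9): print(C+135*np.array([np.cos(np.radians(th)),np.sin(np.radians(th))]))
# arc rows: radius 139
p0=np.array([711.6,-41.9]);T=np.arange(9.4,149,5.)
for th in T:
    p=C+139*np.array([np.cos(np.radians(th)),np.sin(np.radians(th))]); print(round(th,1),p.round(1))
```

```text
pegtops [708.7 -95.8  82. ] [693.4   9.4  82. ] red knob [613.5  -8.8 108. ]
tip now (np.float64(275.01837646849447), np.float64(248.85199727632923)) target (np.float64(274.0628699438653), np.float64(202.38829368354212))
[706.88675558 -94.9979265 ]
[690.01117783   6.93917519]
9.4 [712.5 -41.7]
14.4 [710.  -29.8]
19.4 [706.5 -18.2]
24.4 [702.  -7.]
29.4 [696.5   3.8]
34.4 [690.1  14.1]
39.4 [682.8  23.8]
44.4 [674.7  32.9]
49.4 [665.9  41.1]
54.4 [656.3  48.6]
59.4 [646.2  55.2]
64.4 [635.5  61. ]
69.4 [624.3  65.7]
74.4 [612.8  69.5]
79.4 [601.   72.2]
84.4 [589.   73.9]
89.4 [576.9  74.6]
94.4 [564.7  74.2]
99.4 [552.7  72.7]
104.4 [540.8  70.2]
109.4 [529.2  66.7]
114.4 [518.   62.2]
119.4 [507.2  56.7]
124.4 [496.9  50.3]
129.4 [487.2  43. ]
134.4 [478.1  34.9]
139.4 [469.9  26.1]
144.4 [462.4  16.5]
```

```bash
python3 -m pendant '[{"x":0,"y":0,"z":0.3,"rx":0,"ry":0,"rz":0,"jaw":0},{"x":0,"y":0,"z":0.5,"rx":0,"ry":0,"rz":0,"jaw":0},{"x":0,"y":0,"z":0.65,"rx":0,"ry":0,"rz":0,"jaw":0},{"x":0,"y":0,"z":0.717,"rx":0,"ry":0,"rz":0,"jaw":0},{"x":0,"y":0,"z":0.717,"rx":0,"ry":0,"rz":0,"jaw":0},{"x":0,"y":0,"z":0.717,"rx":0,"ry":0,"rz":0,"jaw":0}]'
python3 - <<'E'
from h import *
cam('scene','s2.png');cam('wrist','w2.png');print(env.state()['eef_pos'])
E
```

```text
t: 4.85
eef_pos: [711.2, -41.8, 248.6]
tcp_rot: [-3.141, 0.002, -3.141]
ft_force: [0.4, 0.0, -1.0]
opening: 0.009
[711.07521909 -41.69940465 248.4138227 ]
```

View pics/s2.png

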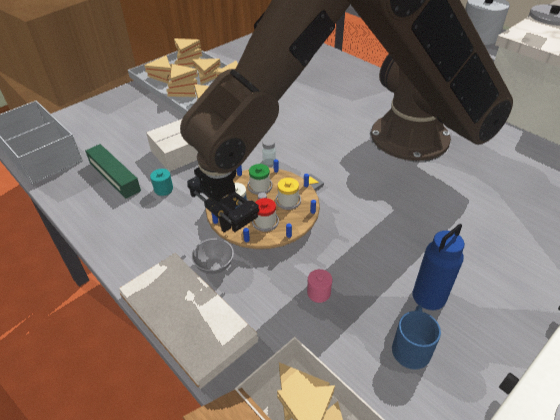

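View pics/w2.png

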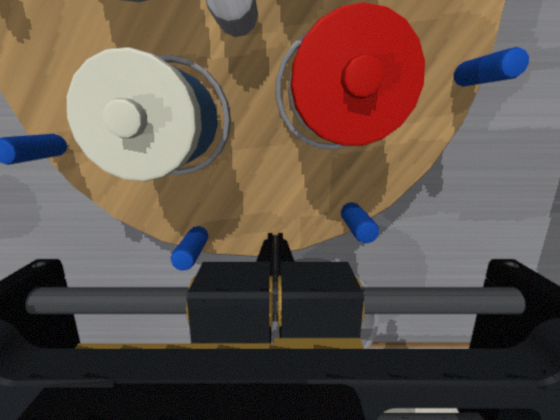

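The fingertips at (276,240) are between the pegs, with clear space on both sides and the body above the lids. Now the arc.

```bash
python3 -m pendant '[{"x":0.010,"y":0.081,"z":0,"rx":0,"ry":0,"rz":0,"jaw":0},{"x":0.033,"y":0.158,"z":0,"rx":0,"ry":0,"rz":0,"jaw":0},{"x":0.063,"y":0.233,"z":0,"rx":0,"ry":0,"rz":0,"jaw":0},{"x":0.1,"y":0.305,"z":0,"rx":0,"ry":0,"rz":0,"jaw":0},{"x":0.143,"y":0.373,"z":0,"rx":0,"ry":0,"rz":0,"jaw":0},{"x":0.191,"y":0.438,"z":0,"rx":0,"ry":0,"rz":0,"jaw":0},{"x":0.245,"y":0.499,"z":0,"rx":0,"ry":0,"rz":0,"jaw":0}]'
python3 - <<'E'
from h import *
cam('wrist','w3.png');c=cam('top','t3.png')
pegs,P=measure(c);d=P-[575.4,-64.4]
print(np.c_[np.degrees(np.arctan2(d[:,1],d[:,0])),np.hypot(*d.T)].round(1)); print(env.state()['eef_pos'])
E
```

```text
t: 5.82
eef_pos: [673.7, 33.8, 247.3]
tcp_rot: [3.141, 0.001, -3.141]
ft_force: [1.3, -1.9, -0.8]
opening: 0.003
[[ -35.2  134.1]
 [ -80.5  133.7]
 [-125.2  134.5]
 [-170.2  134.3]]
[673.38819133  34.31972777 247.31623004]
```

View pics/w3.png

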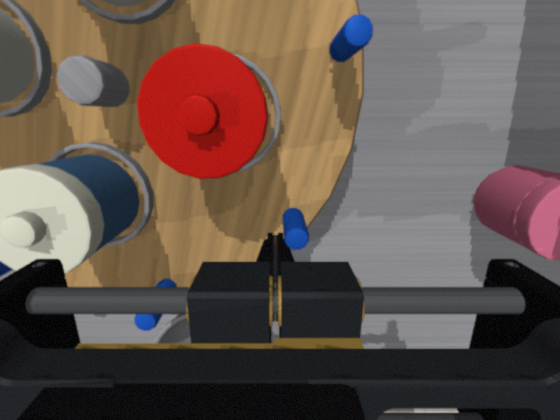

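The wrist view shows the fingertip at (276,240) pushing the peg at (295,230), and the turntable has turned 23°. The red pot at (203,110) is well clear. I'll carry on along the arc.

```bash
python3 -m pendant '[{"x":0.059,"y":0.055,"z":0,"rx":0,"ry":0,"rz":0,"jaw":0},{"x":0.123,"y":0.105,"z":0,"rx":0,"ry":0,"rz":0,"jaw":0},{"x":0.19,"y":0.149,"z":0,"rx":0,"ry":0,"rz":0,"jaw":0},{"x":0.261,"y":0.187,"z":0,"rx":0,"ry":0,"rz":0,"jaw":0},{"x":0.336,"y":0.219,"z":0,"rx":0,"ry":0,"rz":0,"jaw":0},{"x":0.413,"y":0.244,"z":0,"rx":0,"ry":0,"rz":0,"jaw":0},{"x":0.491,"y":0.262,"z":0,"rx":0,"ry":0,"rz":0,"jaw":0},{"x":0.571,"y":0.273,"z":0,"rx":0,"ry":0,"rz":0,"jaw":0},{"x":0.652,"y":0.278,"z":0,"rx":0,"ry":0,"rz":0,"jaw":0},{"x":0.733,"y":0.275,"z":0,"rx":0,"ry":0,"rz":0,"jaw":0}]'
python3 - <<'E'
from h import *
cam('wrist','w4.png');c=cam('top','t4.png')
pegs,P=measure(c);d=P-[575.4,-64.4]
print(np.c_[np.degrees(np.arctan2(d[:,1],d[:,0])),np.hypot(*d.T)].round(1)); print(env.state()['eef_pos'])
E
```

```text
t: 7.18
eef_pos: [563.4, 74.3, 247.3]
tcp_rot: [3.142, 0.0, -3.141]
ft_force: [2.8, -1.7, -1.0]
opening: 0.004
[[  15.   134.2]
 [ -30.   134.2]
 [ -75.4  133.3]
 [-120.1  134.6]
 [ 150.1  134.2]
 [-165.1  134.3]]
[562.87784146  74.36524042 247.18585137]
```

View pics/w4.png

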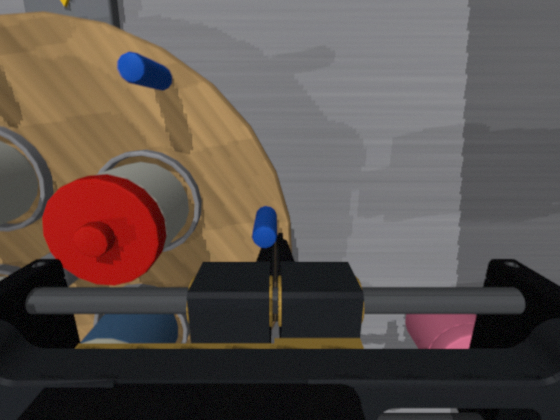

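View pics/t4.png

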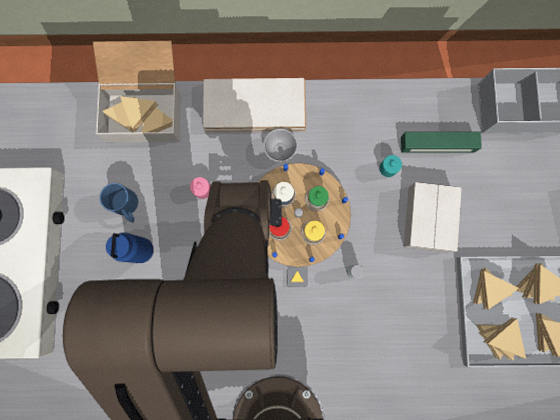

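```bash
python3 -m pendant '[{"x":0.08,"y":-0.01,"z":0,"rx":0,"ry":0,"rz":0,"jaw":0},{"x":0.159,"y":-0.027,"z":0,"rx":0,"ry":0,"rz":0,"jaw":0},{"x":0.237,"y":-0.05,"z":0,"rx":0,"ry":0,"rz":0,"jaw":0},{"x":0.311,"y":-0.08,"z":0,"rx":0,"ry":0,"rz":0,"jaw":0},{"x":0.383,"y":-0.117,"z":0,"rx":0,"ry":0,"rz":0,"jaw":0},{"x":0.452,"y":-0.159,"z":0,"rx":0,"ry":0,"rz":0,"jaw":0},{"x":0.517,"y":-0.208,"z":0,"rx":0,"ry":0,"rz":0,"jaw":0},{"x":0.577,"y":-0.262,"z":0,"rx":0,"ry":0,"rz":0,"jaw":0},{"x":0.632,"y":-0.321,"z":0,"rx":0,"ry":0,"rz":0,"jaw":0},{"x":0.632,"y":-0.321,"z":0,"rx":0,"ry":0,"rz":0,"jaw":0}]'
python3 - <<'E'
from h import *
cam('wrist','w5.png');c=cam('top','t5.png')
pegs,P=measure(c);d=P-[575.4,-64.4]
print(np.c_[np.degrees(np.arctan2(d[:,1],d[:,0])),np.hypot(*d.T)].round(1)); print(env.state()['eef_pos'])
E
```

```text
t: 8.52
eef_pos: [468.9, 25.5, 247.2]
tcp_rot: [3.142, -0.001, 3.141]
ft_force: [-0.4, 0.2, 0.4]
opening: 0.006
[[  13.6  133.5]
 [ -31.6  133.9]
 [  58.5  134.4]
 [ -76.8  134.3]
 [ 101.9  134.1]
 [-121.9  134.5]
 [-166.9  134.6]]
[469.47022603  25.94860156 247.2306121 ]
```

View pics/w5.png

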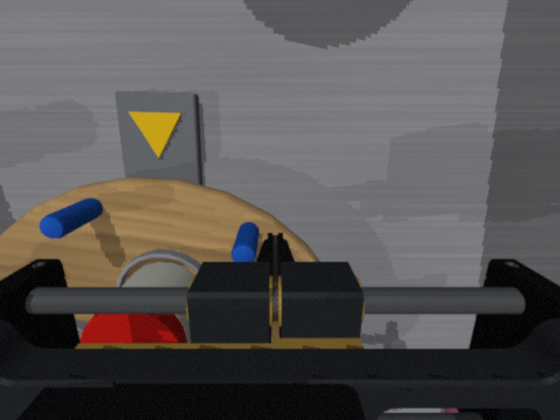

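View pics/t5.png

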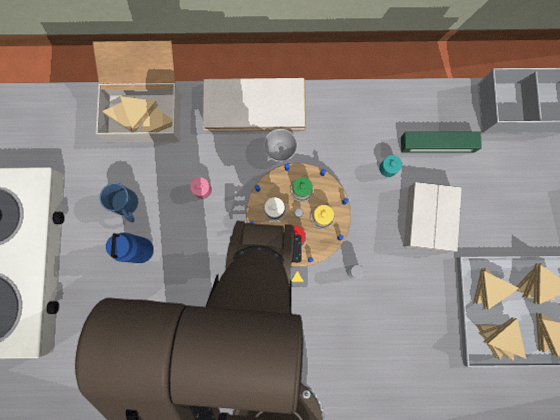

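Run:
```python
from h import *
c=cam('wrist')
C=np.array([575.4,-64.4])
for n,u,v,z in [('a',129,111,12),('b',182,113,12),('tip',158,158,12),('cornerL',117,92,12),('cornerR',195,95,12),('peg',243,255,82),('peg2',52,226,82)]:
    p=ray(c,u,v,z)[:2];d=p-C;print(n,p.round(1),np.hypot(*d).round(1),np.degrees(np.arctan2(d[1],d[0])).round(1))
for th in (144.4,147.4,148.4): print(th,(C+139*np.array([np.cos(np.radians(th)),np.sin(np.radians(th))])).round(1))
```

```text
a [384.1 -76.5] 191.7 -176.4
b [385.4 -39.4] 191.7 172.5
tip [416.9 -59.9] 158.5 178.4
cornerL [371.6 -83. ] 204.7 -174.8
cornerR [373.5 -29.3] 205.0 170.2
peg [460.5   8.5] 136.1 147.6
peg2 [443.6 -92.3] 134.7 -168.0
144.4 [462.4  16.5]
147.4 [458.3  10.5]
148.4 [457.    8.4]
```

Two views put the front at 178.2° ± 0.5°. The pushed peg is at 148°, so about 7.5° remain.

```bash
python3 -m pendant '[{"x":0.02,"y":-0.024,"z":0,"rx":0,"ry":0,"rz":0,"jaw":0},{"x":0.039,"y":-0.048,"z":0,"rx":0,"ry":0,"rz":0,"jaw":0},{"x":0.057,"y":-0.073,"z":0,"rx":0,"ry":0,"rz":0,"jaw":0},{"x":0.074,"y":-0.099,"z":0,"rx":0,"ry":0,"rz":0,"jaw":0},{"x":0.074,"y":-0.099,"z":0,"rx":0,"ry":0,"rz":0,"jaw":0},{"x":0.074,"y":-0.099,"z":0,"rx":0,"ry":0,"rz":0,"jaw":0}]'
python3 - <<'E'
from h import *
c=cam('top','t6.png')
pegs,P=measure(c);d=P-[575.4,-64.4]
print(np.c_[np.degrees(np.arctan2(d[:,1],d[:,0])),np.hypot(*d.T)].round(1)); print(env.state()['eef_pos'])
E
```

```text
t: 9.43
eef_pos: [458.3, 11.2, 247.2]
tcp_rot: [3.142, -0.0, -3.141]
ft_force: [-0.5, 0.2, 0.0]
opening: 0.003
[[  19.7  134.2]
 [ -25.3  134.2]
 [  64.7  134.5]
 [ -70.7  133.7]
 [-115.9  133.8]
 [-160.3  134.2]]
[458.30323939  11.27255952 247.20619844]
```

```bash
python3 -m pendant '[{"x":-0.035,"y":0.055,"z":0,"rx":0,"ry":0,"rz":0,"jaw":0},{"x":-0.073,"y":0.113,"z":0,"rx":0,"ry":0,"rz":0,"jaw":0},{"x":-0.073,"y":0.113,"z":-0.1,"rx":0,"ry":0,"rz":0,"jaw":0},{"x":-0.073,"y":0.113,"z":-0.4,"rx":0,"ry":0,"rz":0,"jaw":0},{"x":-0.073,"y":0.113,"z":-0.8,"rx":0,"ry":0,"rz":0,"jaw":0},{"x":-0.073,"y":0.113,"z":-1,"rx":0,"ry":0,"rz":0,"jaw":0},{"x":-0.073,"y":0.113,"z":-1,"rx":0,"ry":0,"rz":0,"jaw":0}]'
python3 -m pendant '[{"x":0,"y":0.3,"z":-0.2,"rx":0,"ry":0,"rz":0,"jaw":0},{"x":0,"y":0.6,"z":-0.4,"rx":0,"ry":0,"rz":0,"jaw":0},{"x":0,"y":1,"z":-0.5,"rx":0,"ry":0,"rz":0,"jaw":0},{"x":0,"y":1,"z":-0.5,"rx":0,"ry":0,"rz":0,"jaw":0},{"x":0,"y":1,"z":-0.5,"rx":0,"ry":0,"rz":0,"jaw":0}]'
python3 -m pendant '[{"x":0,"y":0.4,"z":0,"rx":0,"ry":0,"rz":0,"jaw":0},{"x":0,"y":0.8,"z":0,"rx":0,"ry":0,"rz":0,"jaw":0},{"x":0,"y":1,"z":0,"rx":0,"ry":0,"rz":0,"jaw":0},{"x":0,"y":1,"z":0,"rx":0,"ry":0,"rz":0,"jaw":0},{"x":0,"y":1,"z":0,"rx":0,"ry":0,"rz":0,"jaw":0}]'
python3 - <<'E'
from h import *
cam('scene','s7.png');c=cam('top','t7.png')
pegs,P=measure(c);C=np.array([575.4,-64.4]);d=P-C
print(np.c_[np.degrees(np.arctan2(d[:,1],d[:,0])),np.hypot(*d.T)].round(1)); print(env.state()['eef_pos'])
for nm,lo,hi in [('red',(0,170,80),(6,255,255)),('yel',(20,150,120),(32,255,255)),('grn',(45,120,50),(80,255,255))]:
    for ce,a in blobs(c,lo,hi,(235,145,365,292),15):
        z=12 if ce[1]>265 else 108
        p=ray(c,*ce,z)[:2];d=p-C;print(nm,ce.round(1),a,p.round(1),np.hypot(*d).round(1),np.degrees(np.arctan2(d[1],d[0])).round(1))
        if nm=='red':
            for f in (177.8,178.7):
                f=np.radians(f);print('sideways',(-np.sin(f)*d[0]+np.cos(f)*d[1]).round(2))
im=cv2.cvtColor(c['img'],cv2.COLOR_RGB2BGR)[145:295,230:370]
cv2.imwrite('pics/t7c.png',cv2.resize(im,None,fx=4,fy=4,interpolation=cv2.INTER_CUBIC))
E
```

```text
t: 10.35
eef_pos: [469.4, 28.9, 399.2]
tcp_rot: [-3.141, 0.004, -3.14]
ft_force: [-0.3, 0.2, -0.1]
opening: 0.006
t: 10.98
eef_pos: [469.1, 178.5, 470.9]
tcp_rot: [-3.141, -0.002, -3.14]
ft_force: [0.0, -0.9, -0.5]
opening: 0.003
t: 11.6
eef_pos: [469.5, 327.0, 471.5]
tcp_rot: [-3.141, -0.001, 3.141]
ft_force: [-0.2, -0.4, -0.1]
opening: 0.003
[[  19.7  134.2]
 [ -25.3  134.6]
 [  64.7  134.1]
 [ -70.6  133.4]
 [ 109.6  134.2]
 [-115.8  133.5]
 [ 154.5  134.4]
 [-160.3  134.2]]
[469.50959785 326.84941922 472.06148886]
red [297.6 235.5] 302 [507.4 -60.5] 68.1 176.7
sideways -1.31
sideways -2.38
yel [323.5 211.5] 301 [ 571.4 -131.3] 67.0 -93.4
yel [296.7 277.3] 50 [396.1 -60. ] 179.3 178.6
grn [299.5 186.3] 276 [641.3 -67.4] 66.0 -2.6
```

View pics/t7c.png

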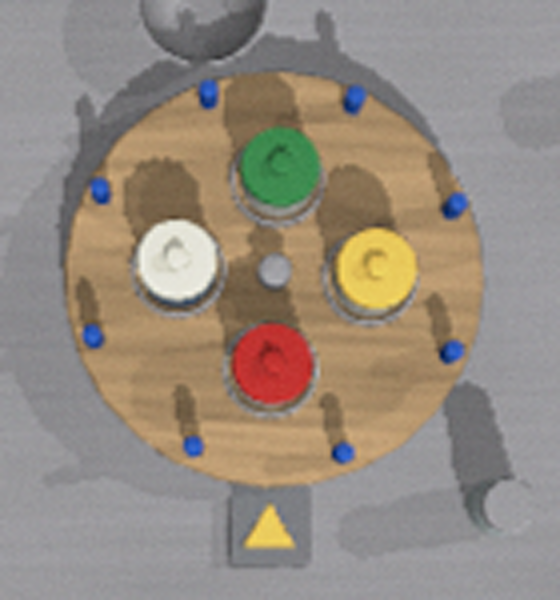

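View pics/s7.png

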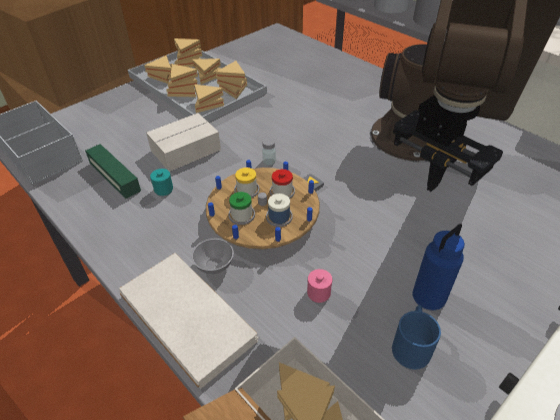

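The red lid at (272,362) in the crop lines up with the pointer at (270,528), about 2 mm sideways. All four pots are upright and the hand is clear, so I'm handing in.

Run:
```python
from h import *
print(env.state()['qvel'].round(4)); print(env.job_done())
```

```text
[ 0.0033 -0.0017 -0.0037  0.0014  0.0015  0.0048]
the job is handed in; nothing more can be done
None
```

The red-lidded pot now stands at the front, lined up with the yellow pointer, and I handed the job in at about 11.7 s of robot time. I pushed one rim peg counter-clockwise with the closed fingertips, about 123° in all, then backed off, lifted and moved the hand away.

- **Alignment:** in the last top view the red lid is 1.3–2.4 mm off the pointer's centre line, against a limit of 12 mm. It sits 68 mm from the axis on the pointer side.
- **Turntable at rest:** the peg angles were the same before and after the hand withdrew, to within 0.1°.
- **Pots and bystanders:** all four pots look upright in their rings. The bowl, shaker, carton, flask and mug look where they were; I checked this by eye and did not measure it.
- **Hand clear:** it ended near (470, 327, 472) with fingertips at about 282 mm, above the flask. External force read near zero.
- **Disagreement:** estimates of the pointer's direction differed by up to 1° between the wrist and top cameras. That is about 1 mm at the pot, so it doesn't affect the result.
- **First command refused:** my first move command was rejected because its rows did not list every axis. The arm did not move.

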